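Fossil on a domed plaster stand

ROBOT

A 6-joint arm with a two-finger parallel gripper is mounted at the origin on the work surface. World frame = base frame: x ahead of the robot, y to its left, z up, the work surface at z = 0. Lengths are in m, angles in degrees, forces in N, time in s.
With the tool pointing down it reaches from about 0.25 to 0.775 m from the base axis. Payload 4 kg.
Tool frame: the origin (TCP) lies at the very end of the fingers, on their centre line; the grasp point (between the pads) lies 19 mm behind it; z points along the fingers, y is the line along which they close (so a half turn about z gives the same grasp; the last joint's range is limited). The gripper opens to 85 mm and grips with 20 to 120 N. Pads are 22 mm wide; open, the fingers measure 114 mm over their backs; the gripper's body (76 mm by 85 mm) begins 54 mm behind the grasp point. The pads swing forward as they close: fully open they stand 13 mm farther back than shut.
Start: joints at [58.436, 4.996, 78.535, -0, 96.463, -5.907], TCP at [0.238, 0.496, 0.231] pointing down, gripper open.
Joint ranges: [-177.83, 177.83], [-43.37, 116.18], [15.69, 146.23], [-61.86, 241.86], [9.47, 152.12], [-147.06, 147.06]. Speed limits (degrees/s): [159.86, 159.86, 180, 180, 180, 180].

INTERFACE

Orientations are given as [roll, pitch, yaw] about the fixed x, y, z axes, in that order (R = Rz(yaw) Ry(pitch) Rx(roll)).
In Python, from plant import arm gives the robot as it stands.
- The arm moves only by the tool carry_out, never from a script. Its argument "plan" is a list of rows, each an object of numbers: "tx", "ty", "tz": the shift along the tool's x, y, z in m; "rx", "ry", "rz": the turn, a rotation vector about the tool's x, y, z in rad; "gripper": the finger opening in m, from 0 to 0.0854. In form: [{"tx": .., "ty": .., "tz": .., "rx": .., "ry": .., "rz": .., "gripper": ..}, ...]. A call has 1 to 5 rows; each row shifts and turns the commanded pose from where the row before left it, along the tool's axes as they then stand; what a row does not reach is not made up. A row lasts 1/12 s, in which the tool goes at most 41.7 mm and 7.16 degrees, less where a joint would pass 70% of its speed; a pose out of reach is approached as far as the arm can. A call with a gripper value outside its range is refused whole. The fingers move at their own pace and stop on an object; "grip_force" is the grip in N (left out, the last holds). Time passes only in rows, so rows that do not move let the fingers close. It gives the time, the measured TCP pose, the force, the opening and the grip force at its end, in the units of the state.
- arm.get_obs(): the state, without advancing time (a new reading comes with each control period).
- arm.get_image(name): name is "scene" or "top"; returns a dict with "img" (400x640x3 uint8, blue, green, red), "intrinsics" (3x3 intrinsics, pixels), "world_from_camera" (4x4, takes a point from camera to world coordinates). Camera axes: x right, y down, z forward; pixel columns grow to the right and rows downward; lengths in m; the calibration is good to about 2 mm. A picture is of the moment at which its call begins. There is no depth.
- arm.job_done(): hands the job in; it is judged then, once.
The state is a dict: "time_s": time; "joint_pos": joint angles; "joint_velocities": joint speeds; "effort": joint torques, N m; "eef_pos": TCP position; "tool_rot": TCP orientation; "force": force on the tool from outside, world axes, zero at the start; "wrist_torque": the same for the moment, N m; "gripper_width": finger opening in m; "gripper_force": force on a finger pad.
Only numpy, scipy, OpenCV 4.12 (cv2) and the standard library are available. Lean on these libraries where they do the work, as an engineer would, in place of code of your own. Each camera call takes 0.05 s, during which the arm holds its last target. There are 200 camera calls.

TASK

Build the photo stand on the round steel plate: lay the flat plaster disc in the middle of the plate, then the domed plaster disc, dome up, in the middle of that, and finally balance the oval fossil slab, fossil side up, level and centred on top of the dome. Lower the slab into place rather than dropping it, leave the stack standing on its own, and do not disturb the other things on the bench.

Things in the scene. Friction and masses are not known exactly. Their poses are not given: they have to be found in the camera images.
- plate: Round steel plate, 140 mm across, on a squat 90 mm foot, fixed to the bench; its flat top is 22 mm above the bench. Origin: centre of its underside, on the bench; z up.
- plate_top (a point): Centre of the steel plate's flat top, 22 mm above the bench.
- disc: Flat disc of white plaster: plain cylinder 68 mm across, 20 mm thick, both faces flat. Lies flat on the bench. Origin: centre of its underside; z up along its axis. About 0.11 kg.
- dome: Domed disc of white plaster: narrower and taller, 54 mm across, flat underneath, straight side 26 mm high, then a shallow domed top (curve radius 65 mm) rising to 32 mm at the middle. Lies on the bench dome up. Origin: centre of its flat underside; z up along its axis. About 0.08 kg.
- slab: Dark grey oval stone slab with a pale spiral fossil in relief on its upper face: 100 mm long (x), 56 mm wide (y) with straight parallel long sides over the middle 44 mm and half-round ends, 18 mm thick, flat underneath; the relief stands 3 mm proud of the top. Lies on the bench fossil up. Origin: centre of its underside; balance point in the middle. About 0.2 kg.
- jar: Bystander: small amber glass jar with white cap, 48 mm across, 60 mm high. Origin: centre of underside.
- bone: Bystander: pale brown fossil vertebra, about 50 mm wide, 55 mm long, 34 mm high. Origin: underside, under its round part.
- brush: Bystander: brush lying on the bench, 150 mm long (along its x), under 30 mm wide. Origin: near the middle of its length, underside.
- spatula: Bystander: spatula lying on the bench, 170 mm long (along its x). Origin: near the middle of its length, underside.
Not all that is in view belongs to the job. What is shaped like the disc but purple is not meant.

How it is judged:
By the outcome, as a careful person would: the job done as asked, in the order asked, and still so for the second after the job is handed in, with the robot touching nothing.
It also fails if it takes over 67 s, if anything falls off the work surface, if the arm or the gripper's body presses on something with over 40 N, if the wrist force passes 120 N, or if a joint passes its speed limit or range.

## Working session

There is one attempt and no reset: what is moved stays moved. The work goes in short steps, Python scripts to look and compute and a tool call to move; the robot and the scene stay as the last step left them, time stands still between calls to the robot, and variables do not carry over. Pictures are saved under pics/ and viewed, at most 10 in all, crops included, and the job is handed in when it is done.

Besides the shell and the picture viewer there is one more tool, called after "Request:" by a JSON object that holds its "fn" and its "kwargs". carry_out: Moves the arm, as the interface text tells. Its arguments: {"type":"object","properties":{"plan":{"type":"array"},"grip_force":{"type":"number"}},"required":["plan"]}

```bash
mkdir -p pics; ls; python3 - <<'E'
from plant import arm
import cv2,numpy as np
for n in("scene","top"):
    d=arm.get_image(n); cv2.imwrite(f"pics/{n}0.png",d["img"]); print(n,np.round(d["intrinsics"],2).tolist(),np.round(d["world_from_camera"],4).tolist())
print(arm.get_obs())
E
```

```text
pics
scene [[365.69, 0.0, 317.63], [0.0, 365.69, 197.66], [0.0, 0.0, 1.0]] [[0.4525, 0.4866, -0.7473, 1.1112], [0.8915, -0.225, 0.3933, -0.2728], [0.0232, -0.8442, -0.5356, 0.4664], [0.0, 0.0, 0.0, 1.0]]
top [[451.53, 0.0, 320.49], [0.0, 451.53, 192.87], [0.0, 0.0, 1.0]] [[0.0203, -0.9941, 0.1069, 0.4314], [-0.9996, -0.0222, -0.016, 0.0186], [0.0182, -0.1065, -0.9941, 1.1405], [0.0, 0.0, 0.0, 1.0]]
{'time_s': 0.1, 'joint_pos': array([ 5.84373579e+01,  5.03584403e+00,  7.86167933e+01, -4.27273437e-04,
        9.64626509e+01, -5.90663588e+00]), 'joint_velocities': array([-0.06412404, -0.10671839, -0.2963472 ,  0.04357313,  0.04944436,
        0.09582064]), 'effort': array([ 2.25010117e-03, -3.53014755e+01, -3.14218676e+01, -2.36067735e-04,
        8.00273992e-03,  5.62508001e-05]), 'eef_pos': array([0.23789691, 0.49538965, 0.23024066]), 'tool_rot': array([-1.79885280e+02, -1.14416379e-02,  1.54343935e+02]), 'force': array([-0.17334604, -0.23014864,  0.34725024]), 'wrist_torque': array([0.00809603, 0.01762331, 0.02107386]), 'gripper_force': 0.0, 'gripper_width': 0.08529841922624194}
```

View pics/scene0.png

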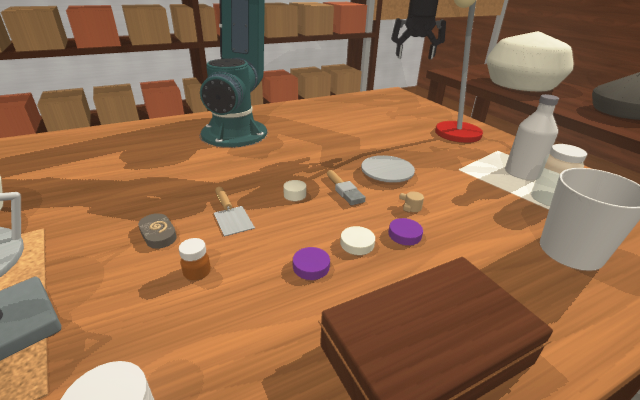

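View pics/top0.png

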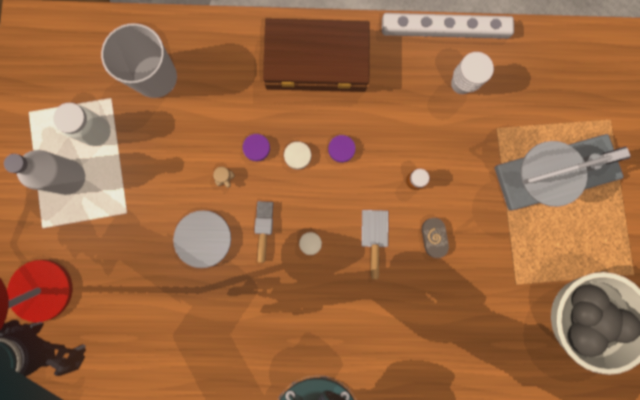

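Top view: the white flat disc is at (297,155), with purple look-alikes at (256,147) and (341,149). The dome is at (310,243), the plate at (202,239) and the slab at (436,238). The bystanders are the jar (419,178), bone (222,176), brush (264,230) and spatula (375,240).

Things that could be mistaken for the disc: the purple discs (256,147) and (341,149), the white dome (310,243), and the jar's white cap (419,178). I choose (297,155) for the disc because it is white, wide and flat. I choose (310,243) for the dome because it is narrower.

```bash
cat > h.py <<'E'
import cv2,numpy as np
from plant import arm
def ray(d,uv,z):
    K,T=np.array(d["intrinsics"]),np.array(d["world_from_camera"])
    r=T[:3,:3]@np.linalg.inv(K)@np.array([uv[0],uv[1],1.]); o=T[:3,3]
    return (o+r*(z-o[2])/r[2])[:2]
def blob(img,c,win,f):
    "largest contour in a window about c of the mask f(hsv)"
    x,y=int(c[0]),int(c[1]); p=img[y-win:y+win,x-win:x+win]
    p=cv2.resize(p,None,fx=4,fy=4,interpolation=cv2.INTER_CUBIC)
    m=(f(cv2.cvtColor(p,cv2.COLOR_BGR2HSV).astype(int))).astype(np.uint8)*255
    m=cv2.morphologyEx(m,cv2.MORPH_OPEN,np.ones((5,5)))
    k=max(cv2.findContours(m,cv2.RETR_EXTERNAL,cv2.CHAIN_APPROX_NONE)[0],key=cv2.contourArea)
    k=cv2.convexHull(k)[:,0].astype(float)
    return (k+.5)/4-.5+[x-win,y-win]
def circ(d,k,z):
    q=np.array([ray(d,p,z) for p in k]).astype(np.float32)
    r=cv2.minAreaRect((q*1000).astype(np.float32)); (cx,cy),R=cv2.minEnclosingCircle(q*1000)
    return np.round(np.array(r[0])),np.round(r[1],1),round(r[2],1),np.round([cx,cy,R],1)
E
python3 - <<'E'
from h import *
d=dict(arm.get_image("top")); I=d["img"]
hsv=cv2.cvtColor(I,cv2.COLOR_BGR2HSV)
for n,p in dict(disc=(297,155),dome=(310,243),plate=(202,239),slab=(445,230),slabc=(436,238),bench=(340,243),bench2=(297,185),bench3=(460,240)).items(): print(n,hsv[p[1],p[0]])
for n,c,w,f,z in [("disc",(297,155),22,lambda h:(h[...,1]<90)&(h[...,2]>140),.02),
 ("dome",(310,243),20,lambda h:(h[...,1]<100)&(h[...,2]>90),.027),
 ("plate",(202,239),40,lambda h:(h[...,1]<75)&(h[...,2]>70),.022),
 ("slab",(436,238),28,lambda h:(h[...,1]<110),.016)]:
    k=blob(I,c,w,f); print(n,len(k),*circ(d,k,z))
c=lambda x,y:cv2.resize(I[y-40:y+40,x-50:x+50],None,fx=4,fy=4,interpolation=cv2.INTER_CUBIC)
cv2.imwrite("pics/crop.png",np.hstack([np.vstack([c(297,155)[:280],c(310,243)[:280]]),np.vstack([c(202,239)[:280],c(436,238)[:280]])]))
E
```

```text
disc [ 20  49 228]
dome [ 17  56 181]
plate [ 12  22 174]
slab [ 12  90 131]
slabc [ 16 114 174]
bench [ 13 170 132]
bench2 [ 13 174 176]
bench3 [ 13 174 174]
disc 47 [647.  61.] [69.  67.9] 1.3 [647.   61.2  34.9]
dome 42 [427.  24.] [54.8 53.9] 1.2 [426.6  24.3  28. ]
plate 69 [432. 290.] [138.6 139.8] 2.4 [432.  289.2  70.5]
slab 49 [ 447. -287.] [98.1 58.9] 10.2 [ 446.7 -286.5   49. ]
```

View pics/crop.png

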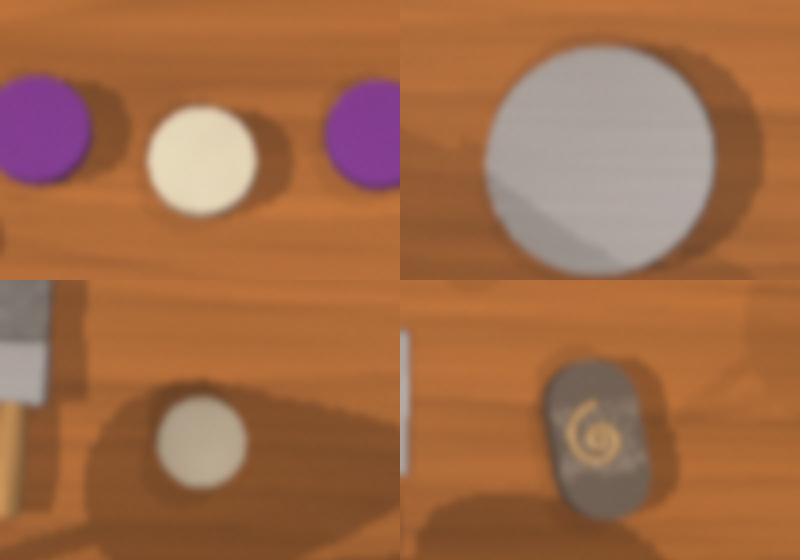

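The crop confirms it: the white disc sits between the two purple ones, the dome is narrower and lies in shadow, the plate is clear, and the slab's fossil side is up with its long axis about +10° from world x. First I turn the tool to yaw 90.

Request:
{"fn": "carry_out", "kwargs": {"plan": [{"rz": 0.1246}, {"rz": 0.1246}, {"rz": 0.1246}, {"rz": 0.1246}, {"rz": 0.1246}], "grip_force": 40}}

```text
invalid input
```

Request:
{"fn": "carry_out", "kwargs": {"plan": [{"rz": 0.1246}, {"rz": 0.1246}, {"rz": 0.1246}, {"rz": 0.1246}, {}]}}

```text
invalid input
```

Request:
{"fn": "carry_out", "kwargs": {"plan": [{"tx": 0, "ty": 0, "tz": 0, "rx": 0, "ry": 0, "rz": 0.1246, "gripper": 0.085}, {"tx": 0, "ty": 0, "tz": 0, "rx": 0, "ry": 0, "rz": 0.1246, "gripper": 0.085}, {"tx": 0, "ty": 0, "tz": 0, "rx": 0, "ry": 0, "rz": 0.1246, "gripper": 0.085}, {"tx": 0, "ty": 0, "tz": 0, "rx": 0, "ry": 0, "rz": 0.1246, "gripper": 0.085}, {"tx": 0, "ty": 0, "tz": 0, "rx": 0, "ry": 0, "rz": 0.1246, "gripper": 0.085}], "grip_force": 40}}

```text
time_s: 0.57
eef_pos: [0.238, 0.4956, 0.2308]
tool_rot: [-180.0, 0.0, 118.3]
force: [0.4, 0.6, 0.4]
gripper_width: 0.0852
gripper_force: 0.0
```

Request:
{"fn": "carry_out", "kwargs": {"plan": [{"tx": 0, "ty": 0, "tz": 0, "rx": 0, "ry": 0, "rz": 0.1235, "gripper": 0.085}, {"tx": 0, "ty": 0, "tz": 0, "rx": 0, "ry": 0, "rz": 0.1235, "gripper": 0.085}, {"tx": 0, "ty": 0, "tz": 0, "rx": 0, "ry": 0, "rz": 0.1235, "gripper": 0.085}, {"tx": 0, "ty": 0, "tz": 0, "rx": 0, "ry": 0, "rz": 0.1235, "gripper": 0.085}, {"tx": 0, "ty": 0, "tz": 0, "rx": 0, "ry": 0, "rz": 0, "gripper": 0.085}]}}

```text
time_s: 0.98
eef_pos: [0.238, 0.4956, 0.2308]
tool_rot: [-180.0, 0.0, 90.2]
force: [-0.7, -0.1, 0.5]
gripper_width: 0.0852
gripper_force: 0.0
```

Request:
{"fn": "carry_out", "kwargs": {"plan": [{"tx": -0.028, "ty": 0.027, "tz": 0, "rx": 0, "ry": 0, "rz": 0, "gripper": 0.085}, {"tx": -0.028, "ty": 0.027, "tz": 0, "rx": 0, "ry": 0, "rz": 0, "gripper": 0.085}, {"tx": -0.028, "ty": 0.027, "tz": 0, "rx": 0, "ry": 0, "rz": 0, "gripper": 0.085}, {"tx": -0.028, "ty": 0.027, "tz": 0, "rx": 0, "ry": 0, "rz": 0, "gripper": 0.085}, {"tx": -0.028, "ty": 0.027, "tz": 0, "rx": 0, "ry": 0, "rz": 0, "gripper": 0.085}]}}

```text
time_s: 1.4
eef_pos: [0.3747, 0.3552, 0.2312]
tool_rot: [-180.0, -0.0, 90.6]
force: [0.5, 0.2, 1.1]
gripper_width: 0.0852
gripper_force: 0.0
```

Request:
{"fn": "carry_out", "kwargs": {"plan": [{"tx": -0.028, "ty": 0.027, "tz": 0, "rx": 0, "ry": 0, "rz": 0, "gripper": 0.085}, {"tx": -0.028, "ty": 0.027, "tz": 0, "rx": 0, "ry": 0, "rz": 0, "gripper": 0.085}, {"tx": -0.028, "ty": 0.027, "tz": 0, "rx": 0, "ry": 0, "rz": 0, "gripper": 0.085}, {"tx": -0.028, "ty": 0.027, "tz": 0, "rx": 0, "ry": 0, "rz": 0, "gripper": 0.085}, {"tx": -0.028, "ty": 0.027, "tz": 0, "rx": 0, "ry": 0, "rz": 0, "gripper": 0.085}]}}

```text
time_s: 1.82
eef_pos: [0.5108, 0.2157, 0.2312]
tool_rot: [-180.0, -0.0, 90.5]
force: [0.1, -0.1, -0.4]
gripper_width: 0.0851
gripper_force: 0.0
```

Request:
{"fn": "carry_out", "kwargs": {"plan": [{"tx": -0.028, "ty": 0.027, "tz": 0, "rx": 0, "ry": 0, "rz": 0, "gripper": 0.085}, {"tx": -0.028, "ty": 0.027, "tz": 0, "rx": 0, "ry": 0, "rz": 0, "gripper": 0.085}, {"tx": -0.028, "ty": 0.027, "tz": 0, "rx": 0, "ry": 0, "rz": 0, "gripper": 0.085}, {"tx": -0.028, "ty": 0.027, "tz": 0, "rx": 0, "ry": 0, "rz": 0, "gripper": 0.085}, {"tx": 0, "ty": 0, "tz": 0, "rx": 0, "ry": 0, "rz": 0, "gripper": 0.085}]}}

```text
time_s: 2.23
eef_pos: [0.6221, 0.0999, 0.2291]
tool_rot: [-180.0, 0.2, 90.1]
force: [-1.5, 0.5, -1.0]
gripper_width: 0.0852
gripper_force: 0.0
```

Request:
{"fn": "carry_out", "kwargs": {"plan": [{"tx": -0.02, "ty": 0.013, "tz": 0.02, "rx": 0, "ry": 0, "rz": 0, "gripper": 0.085}, {"tx": -0.019, "ty": 0.012, "tz": 0.03, "rx": 0, "ry": 0, "rz": 0, "gripper": 0.085}, {"tx": 0, "ty": 0, "tz": 0.04, "rx": 0, "ry": 0, "rz": 0, "gripper": 0.085}, {"tx": 0, "ty": 0, "tz": 0.04, "rx": 0, "ry": 0, "rz": 0, "gripper": 0.085}, {"tx": 0, "ty": 0, "tz": 0.039, "rx": 0, "ry": 0, "rz": 0, "gripper": 0.085}]}}

```text
time_s: 2.65
eef_pos: [0.6434, 0.067, 0.0604]
tool_rot: [-180.0, -0.0, 90.5]
force: [1.4, -0.1, -0.8]
gripper_width: 0.0851
gripper_force: 0.0
```

Request:
{"fn": "carry_out", "kwargs": {"plan": [{"tx": 0, "ty": 0, "tz": 0, "rx": 0, "ry": 0, "rz": 0, "gripper": 0.085}, {"tx": 0, "ty": 0, "tz": 0, "rx": 0, "ry": 0, "rz": 0, "gripper": 0.085}]}}

```text
time_s: 2.82
eef_pos: [0.6412, 0.0675, 0.0592]
tool_rot: [-179.6, -0.0, 90.5]
force: [0.1, 0.5, 0.6]
gripper_width: 0.0846
gripper_force: 0.0
```

Request:
{"fn": "carry_out", "kwargs": {"plan": [{"tx": -0.0065, "ty": 0.006, "tz": 0.016, "rx": 0, "ry": 0, "rz": 0, "gripper": 0.085}, {"tx": 0, "ty": 0, "tz": 0.02, "rx": 0, "ry": 0, "rz": 0, "gripper": 0.085}, {"tx": 0, "ty": 0, "tz": 0.015, "rx": 0, "ry": 0, "rz": 0, "gripper": 0.085}, {"tx": 0, "ty": 0, "tz": 0.005, "rx": 0, "ry": 0, "rz": 0, "gripper": 0.085}, {"tx": 0, "ty": 0, "tz": 0, "rx": 0, "ry": 0, "rz": 0, "gripper": 0.085}]}}

```text
time_s: 3.23
eef_pos: [0.6507, 0.0606, 0.007]
tool_rot: [179.9, 0.0, 90.4]
force: [0.9, -0.4, -0.2]
gripper_width: 0.0848
gripper_force: 0.0
```

Request:
{"fn": "carry_out", "kwargs": {"plan": [{"tx": 0, "ty": 0, "tz": 0, "rx": 0, "ry": 0, "rz": 0, "gripper": 0.06}, {"tx": 0, "ty": 0, "tz": 0, "rx": 0, "ry": 0, "rz": 0, "gripper": 0.06}, {"tx": 0, "ty": 0, "tz": 0, "rx": 0, "ry": 0, "rz": 0, "gripper": 0.06}, {"tx": 0, "ty": 0, "tz": 0, "rx": 0, "ry": 0, "rz": 0, "gripper": 0.06}, {"tx": 0, "ty": 0, "tz": 0, "rx": 0, "ry": 0, "rz": 0, "gripper": 0.06}]}}

```text
time_s: 3.65
eef_pos: [0.652, 0.0608, 0.0097]
tool_rot: [179.7, 0.0, 90.4]
force: [-0.5, -0.2, 5.7]
gripper_width: 0.0653
gripper_force: 44.8
```

Request:
{"fn": "carry_out", "kwargs": {"plan": [{"tx": 0, "ty": 0, "tz": 0, "rx": 0, "ry": 0, "rz": 0, "gripper": 0.06}, {"tx": 0, "ty": 0, "tz": 0, "rx": 0, "ry": 0, "rz": 0, "gripper": 0.06}]}}

```text
time_s: 3.82
eef_pos: [0.652, 0.0608, 0.0097]
tool_rot: [179.7, 0.0, 90.4]
force: [-0.0, 0.0, 6.5]
gripper_width: 0.0654
gripper_force: 44.8
```

```bash
python3 - <<'E'
from h import *
for i in range(3):
    d=arm.get_image("scene"); o=arm.get_obs(); print(np.round(o["eef_pos"],4),o["gripper_width"],o["gripper_force"],o["force"],np.round(o["joint_pos"],2))
cv2.imwrite("pics/g1.png",cv2.resize(d["img"][160:300,270:450],None,fx=4,fy=4,interpolation=cv2.INTER_CUBIC))
E
```

```text
[0.652  0.0608 0.0097] 0.06505430729379463 44.780298471450806 [-0.35387481 -0.52898948  5.49836901] [3.600e-01 2.536e+01 7.928e+01 0.000e+00 7.501e+01 1.000e-02]
[0.652  0.0608 0.0097] 0.0652962982212552 44.78019118309021 [ 0.58580957 -1.55913414  5.69673152] [ 3.700e-01  2.536e+01  7.928e+01 -0.000e+00  7.501e+01  1.000e-02]
[0.652  0.0608 0.0097] 0.06509417342889467 44.78044152259827 [-0.23842779  1.20465225  6.40111672] [ 3.700e-01  2.536e+01  7.928e+01 -0.000e+00  7.501e+01  1.000e-02]
```

View pics/g1.png

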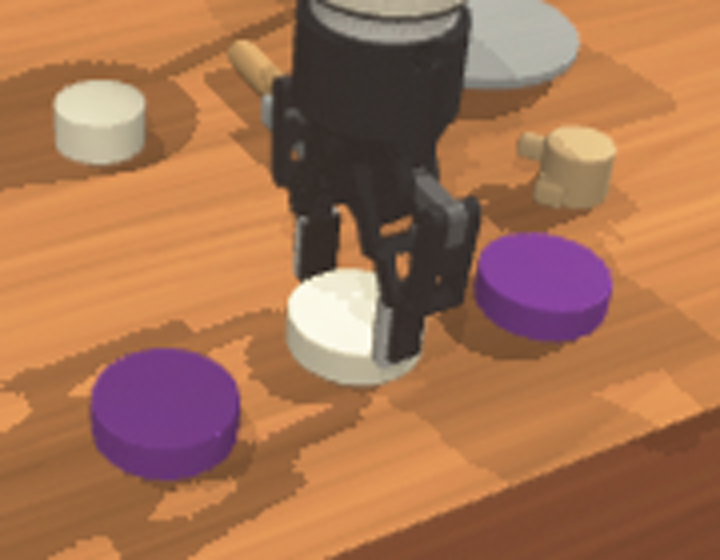

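The crop shows the white disc held between the fingers by its sides, with the purple discs untouched. Now I lift and carry it.

Request:
{"fn": "carry_out", "kwargs": {"plan": [{"tx": 0, "ty": 0, "tz": -0.015, "rx": 0, "ry": 0, "rz": 0, "gripper": 0.06}, {"tx": 0, "ty": 0, "tz": -0.03, "rx": 0, "ry": 0, "rz": 0, "gripper": 0.06}, {"tx": 0, "ty": 0, "tz": -0.03, "rx": 0, "ry": 0, "rz": 0, "gripper": 0.06}, {"tx": 0, "ty": 0, "tz": -0.025, "rx": 0, "ry": 0, "rz": 0, "gripper": 0.06}, {"tx": 0.015, "ty": -0.015, "tz": 0, "rx": 0, "ry": 0, "rz": 0, "gripper": 0.06}]}}

```text
time_s: 4.38
eef_pos: [0.6407, 0.0733, 0.1146]
tool_rot: [179.1, 0.1, 90.2]
force: [0.7, 0.4, 0.8]
gripper_width: 0.0654
gripper_force: 45.0
```

Request:
{"fn": "carry_out", "kwargs": {"plan": [{"tx": 0.026, "ty": -0.025, "tz": 0, "rx": 0, "ry": 0, "rz": 0, "gripper": 0.06}, {"tx": 0.026, "ty": -0.025, "tz": 0, "rx": 0, "ry": 0, "rz": 0, "gripper": 0.06}, {"tx": 0.026, "ty": -0.025, "tz": 0, "rx": 0, "ry": 0, "rz": 0, "gripper": 0.06}, {"tx": 0.026, "ty": -0.025, "tz": 0, "rx": 0, "ry": 0, "rz": 0, "gripper": 0.06}, {"tx": 0.026, "ty": -0.025, "tz": 0, "rx": 0, "ry": 0, "rz": 0, "gripper": 0.06}]}}

```text
time_s: 4.8
eef_pos: [0.5077, 0.2059, 0.1067]
tool_rot: [179.9, -0.0, 90.3]
force: [0.2, 0.4, -1.8]
gripper_width: 0.0654
gripper_force: 44.9
```

Request:
{"fn": "carry_out", "kwargs": {"plan": [{"tx": 0.026, "ty": -0.025, "tz": 0, "rx": 0, "ry": 0, "rz": 0, "gripper": 0.06}, {"tx": 0.026, "ty": -0.025, "tz": 0, "rx": 0, "ry": 0, "rz": 0, "gripper": 0.06}, {"tx": 0.026, "ty": -0.025, "tz": 0, "rx": 0, "ry": 0, "rz": 0, "gripper": 0.06}, {"tx": 0, "ty": 0, "tz": 0, "rx": 0, "ry": 0, "rz": 0, "gripper": 0.06}, {"tx": 0, "ty": 0, "tz": 0, "rx": 0, "ry": 0, "rz": 0, "gripper": 0.06}]}}

```text
time_s: 5.22
eef_pos: [0.4323, 0.2837, 0.1068]
tool_rot: [179.9, -0.0, 90.6]
force: [0.5, -0.4, -1.1]
gripper_width: 0.0649
gripper_force: 44.9
```

```bash
python3 - <<'E'
from h import *
d=arm.get_image("scene"); t=arm.get_image("top"); o=arm.get_obs(); print(np.round(o["eef_pos"],4),np.round(o["tool_rot"],2),o["gripper_width"],o["gripper_force"],o["force"])
a=cv2.resize(d["img"][110:210,320:480],None,fx=4,fy=4,interpolation=cv2.INTER_CUBIC)
b=cv2.resize(t["img"][200:280,150:250],None,fx=4,fy=4,interpolation=cv2.INTER_CUBIC)
cv2.imwrite("pics/g2.png",np.hstack([a[:320,:400],b]))
E
```

```text
[0.4339 0.2823 0.1067] [1.7993e+02 1.0000e-02 9.0360e+01] 0.06542454514922984 44.9422949552536 [ 0.1592136 -0.0545194 -0.9056833]
```

View pics/g2.png

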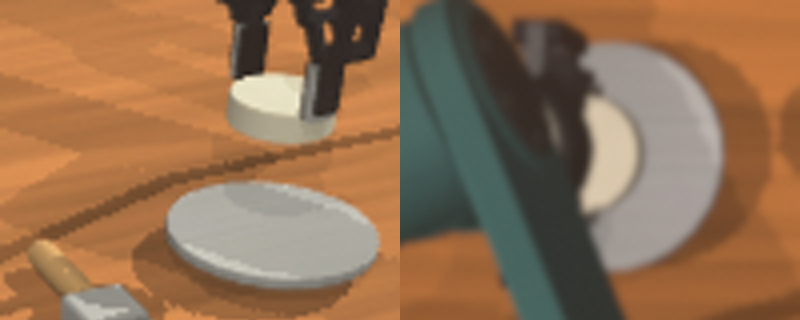

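The crop shows the disc level in the fingers above the plate, short of the centre in y. I correct xy and lower.

Request:
{"fn": "carry_out", "kwargs": {"plan": [{"tx": 0.007, "ty": -0.001, "tz": 0.01, "rx": 0, "ry": 0, "rz": 0, "gripper": 0.06}, {"tx": 0, "ty": 0, "tz": 0.025, "rx": 0, "ry": 0, "rz": 0, "gripper": 0.06}, {"tx": 0, "ty": 0, "tz": 0.025, "rx": 0, "ry": 0, "rz": 0, "gripper": 0.06}, {"tx": 0, "ty": 0, "tz": 0.007, "rx": 0, "ry": 0, "rz": 0, "gripper": 0.06}, {"tx": 0, "ty": 0, "tz": 0, "rx": 0, "ry": 0, "rz": 0, "gripper": 0.06}]}}

```text
time_s: 5.73
eef_pos: [0.4308, 0.2877, 0.0358]
tool_rot: [-179.6, 0.2, 90.2]
force: [-0.7, 0.3, -1.1]
gripper_width: 0.0654
gripper_force: 45.0
```

Request:
{"fn": "carry_out", "kwargs": {"plan": [{"tx": 0, "ty": 0, "tz": 0.003, "rx": 0, "ry": 0, "rz": 0, "gripper": 0.06}, {"tx": 0, "ty": 0, "tz": 0, "rx": 0, "ry": 0, "rz": 0, "gripper": 0.06}, {"tx": 0, "ty": 0, "tz": 0, "rx": 0, "ry": 0, "rz": 0, "gripper": 0.06}]}}

```text
time_s: 5.98
eef_pos: [0.4336, 0.2898, 0.0378]
tool_rot: [179.9, -0.1, 90.3]
force: [0.2, 0.1, -1.3]
gripper_width: 0.0651
gripper_force: 45.0
```

Request:
{"fn": "carry_out", "kwargs": {"plan": [{"tx": 0, "ty": -0.0015, "tz": 0.003, "rx": 0, "ry": 0, "rz": 0, "gripper": 0.06}, {"tx": 0, "ty": 0, "tz": 0.002, "rx": 0, "ry": 0, "rz": 0, "gripper": 0.06}, {"tx": 0, "ty": 0, "tz": 0, "rx": 0, "ry": 0, "rz": 0, "gripper": 0.06}, {"tx": 0, "ty": 0, "tz": 0, "rx": 0, "ry": 0, "rz": 0, "gripper": 0.06}]}}

```text
time_s: 6.32
eef_pos: [0.4312, 0.2897, 0.0318]
tool_rot: [179.9, -0.0, 90.4]
force: [1.1, 0.0, 0.3]
gripper_width: 0.0654
gripper_force: 45.1
```

Request:
{"fn": "carry_out", "kwargs": {"plan": [{"tx": 0, "ty": 0, "tz": 0.002, "rx": 0, "ry": 0, "rz": 0, "gripper": 0.06}, {"tx": 0, "ty": 0, "tz": 0, "rx": 0, "ry": 0, "rz": 0, "gripper": 0.06}, {"tx": 0, "ty": 0, "tz": 0, "rx": 0, "ry": 0, "rz": 0, "gripper": 0.06}]}}

```text
time_s: 6.57
eef_pos: [0.4313, 0.2898, 0.0317]
tool_rot: [179.9, -0.0, 90.4]
force: [-4.4, -2.5, 9.8]
gripper_width: 0.0653
gripper_force: 46.2
```

Request:
{"fn": "carry_out", "kwargs": {"plan": [{"tx": 0, "ty": 0, "tz": -0.001, "rx": 0, "ry": 0, "rz": 0, "gripper": 0.085}, {"tx": 0, "ty": 0, "tz": 0, "rx": 0, "ry": 0, "rz": 0, "gripper": 0.085}, {"tx": 0, "ty": 0, "tz": 0, "rx": 0, "ry": 0, "rz": 0, "gripper": 0.085}, {"tx": 0, "ty": 0, "tz": 0, "rx": 0, "ry": 0, "rz": 0, "gripper": 0.085}, {"tx": 0, "ty": 0, "tz": -0.02, "rx": 0, "ry": 0, "rz": 0, "gripper": 0.085}]}}

```text
time_s: 6.98
eef_pos: [0.4278, 0.2878, 0.046]
tool_rot: [-179.5, 0.3, 90.3]
force: [-1.4, -0.4, 0.2]
gripper_width: 0.0847
gripper_force: 0.0
```

Request:
{"fn": "carry_out", "kwargs": {"plan": [{"tx": 0, "ty": 0, "tz": -0.03, "rx": 0, "ry": 0, "rz": 0, "gripper": 0.085}, {"tx": 0, "ty": 0, "tz": -0.04, "rx": 0, "ry": 0, "rz": 0, "gripper": 0.085}, {"tx": -0.038, "ty": 0, "tz": 0, "rx": 0, "ry": 0, "rz": 0, "gripper": 0.085}, {"tx": -0.038, "ty": 0, "tz": 0, "rx": 0, "ry": 0, "rz": 0, "gripper": 0.085}, {"tx": -0.038, "ty": 0, "tz": 0, "rx": 0, "ry": 0, "rz": 0, "gripper": 0.085}]}}

```text
time_s: 7.4
eef_pos: [0.4318, 0.1748, 0.1212]
tool_rot: [179.9, -0.0, 90.5]
force: [-0.2, -0.0, -0.1]
gripper_width: 0.0849
gripper_force: 0.0
```

Request:
{"fn": "carry_out", "kwargs": {"plan": [{"tx": -0.038, "ty": 0, "tz": 0, "rx": 0, "ry": 0, "rz": 0, "gripper": 0.085}, {"tx": -0.038, "ty": 0, "tz": 0, "rx": 0, "ry": 0, "rz": 0, "gripper": 0.085}, {"tx": -0.038, "ty": 0, "tz": 0, "rx": 0, "ry": 0, "rz": 0, "gripper": 0.085}, {"tx": -0.036, "ty": 0, "tz": 0, "rx": 0, "ry": 0, "rz": 0, "gripper": 0.085}, {"tx": 0, "ty": 0, "tz": 0, "rx": 0, "ry": 0, "rz": 0, "gripper": 0.085}]}}

```text
time_s: 7.82
eef_pos: [0.4324, 0.0198, 0.1202]
tool_rot: [-180.0, 0.2, 89.9]
force: [-0.2, -0.9, 0.1]
gripper_width: 0.085
gripper_force: 0.0
```

```bash
python3 - <<'E'
from h import *
d=arm.get_image("top"); I=d["img"]; o=arm.get_obs(); print(np.round(o["eef_pos"],4),np.round(o["tool_rot"],2))
hsv=cv2.cvtColor(I,cv2.COLOR_BGR2HSV); print(hsv[239,202],hsv[220,180])
for n,w,f,z in [("disc",20,lambda h:(h[...,1]>34)&(h[...,1]<75)&(h[...,2]>60),.042),("plate",40,lambda h:(h[...,1]<75)&(h[...,2]>70),.022)]:
    k=blob(I,(202,239),w,f); print(n,len(k),*circ(d,k,z))
cv2.imwrite("pics/p1.png",cv2.resize(I[195:285,150:255],None,fx=5,fy=5,interpolation=cv2.INTER_CUBIC))
E
```

```text
[0.4324 0.0226 0.1201] [-1.7999e+02  2.0000e-02  8.9980e+01]
[ 21  47 231] [ 11 100 166]
disc 48 [431. 289.] [70.9 72.5] 3.0 [431.7 288.9  36.8]
plate 70 [432. 289.] [138.6 139.2] 2.4 [432.  289.3  70.5]
```

View pics/p1.png

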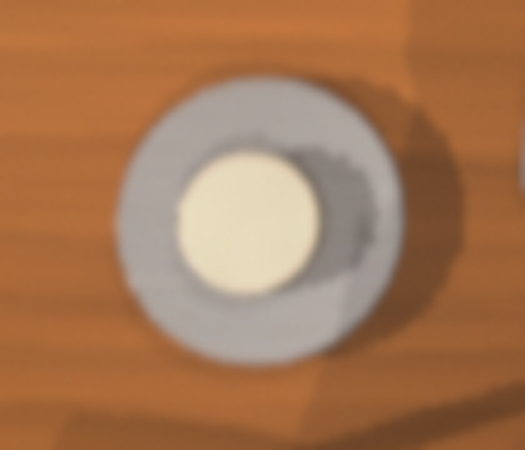

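The crop shows the disc flat on the plate, with its centre at crop (248,223) against the plate's (261,221). That shift is the parallax expected from its height, so it is centred. Next I pick up the dome.

Request:
{"fn": "carry_out", "kwargs": {"plan": [{"tx": 0.0015, "ty": -0.006, "tz": 0.015, "rx": 0, "ry": 0, "rz": 0, "gripper": 0.085}, {"tx": 0, "ty": 0, "tz": 0.035, "rx": 0, "ry": 0, "rz": 0, "gripper": 0.085}, {"tx": 0, "ty": 0, "tz": 0.03, "rx": 0, "ry": 0, "rz": 0, "gripper": 0.085}, {"tx": 0, "ty": 0, "tz": 0.02, "rx": 0, "ry": 0, "rz": 0, "gripper": 0.085}, {"tx": 0, "ty": 0, "tz": 0.007, "rx": 0, "ry": 0, "rz": 0, "gripper": 0.085}]}}

```text
time_s: 8.28
eef_pos: [0.4232, 0.0282, 0.0095]
tool_rot: [-179.6, -0.1, 90.4]
force: [-0.3, 0.7, -0.7]
gripper_width: 0.0854
gripper_force: 0.0
```

Request:
{"fn": "carry_out", "kwargs": {"plan": [{"tx": 0, "ty": 0, "tz": 0, "rx": 0, "ry": 0, "rz": 0, "gripper": 0.085}, {"tx": 0, "ty": 0, "tz": 0, "rx": 0, "ry": 0, "rz": 0, "gripper": 0.085}]}}

```text
time_s: 8.45
eef_pos: [0.427, 0.0275, 0.0138]
tool_rot: [180.0, -0.0, 90.4]
force: [0.9, 0.4, 0.5]
gripper_width: 0.0847
gripper_force: 0.0
```

```bash
python3 - <<'E'
from h import *
d=arm.get_image("top"); I=d["img"]; o=arm.get_obs(); print(np.round(o["eef_pos"],4),np.round(o["tool_rot"],2))
for v in (175,200): k=blob(I,(200,239),22,lambda h:(h[...,1]>30)&(h[...,1]<80)&(h[...,2]>v)); print(*circ(d,k,.042))
E
```

```text
[0.4278 0.0274 0.0147] [179.85  -0.    90.39]
[431. 292.] [69.  68.5] 42.1 [430.4 291.6  35.6]
[431. 292.] [65.3 65.6] 46.9 [430.6 291.9  33.4]
```

Request:
{"fn": "carry_out", "kwargs": {"plan": [{"tx": -0.003, "ty": -0.001, "tz": 0.004, "rx": 0, "ry": 0, "rz": 0, "gripper": 0.085}, {"tx": 0, "ty": 0, "tz": 0, "rx": 0, "ry": 0, "rz": 0, "gripper": 0.085}, {"tx": 0, "ty": 0, "tz": 0, "rx": 0, "ry": 0, "rz": 0, "gripper": 0.085}]}}

```text
time_s: 8.75
eef_pos: [0.4261, 0.0238, 0.0101]
tool_rot: [179.9, 0.0, 90.3]
force: [-0.3, 0.8, -0.2]
gripper_width: 0.0847
gripper_force: 0.0
```

Request:
{"fn": "carry_out", "kwargs": {"plan": [{"tx": 0, "ty": 0, "tz": 0, "rx": 0, "ry": 0, "rz": 0, "gripper": 0.045}, {"tx": 0, "ty": 0, "tz": 0, "rx": 0, "ry": 0, "rz": 0, "gripper": 0.045}, {"tx": 0, "ty": 0, "tz": 0, "rx": 0, "ry": 0, "rz": 0, "gripper": 0.045}, {"tx": 0, "ty": 0, "tz": 0, "rx": 0, "ry": 0, "rz": 0, "gripper": 0.045}, {"tx": 0, "ty": 0, "tz": 0, "rx": 0, "ry": 0, "rz": 0, "gripper": 0.045}]}}

```text
time_s: 9.17
eef_pos: [0.4262, 0.0238, 0.0102]
tool_rot: [179.9, 0.0, 90.3]
force: [-0.7, 0.7, 4.6]
gripper_width: 0.0519
gripper_force: 42.3
```

Request:
{"fn": "carry_out", "kwargs": {"plan": [{"tx": 0, "ty": 0, "tz": 0, "rx": 0, "ry": 0, "rz": 0, "gripper": 0.045}, {"tx": 0, "ty": 0, "tz": 0, "rx": 0, "ry": 0, "rz": 0, "gripper": 0.045}, {"tx": 0, "ty": 0, "tz": 0, "rx": 0, "ry": 0, "rz": 0, "gripper": 0.045}]}}

```text
time_s: 9.42
eef_pos: [0.4261, 0.0238, 0.0101]
tool_rot: [179.9, 0.0, 90.3]
force: [-1.0, -0.7, 5.6]
gripper_width: 0.052
gripper_force: 42.4
```

Request:
{"fn": "carry_out", "kwargs": {"plan": [{"tx": 0, "ty": 0, "tz": -0.015, "rx": 0, "ry": 0, "rz": 0, "gripper": 0.045}, {"tx": 0, "ty": 0, "tz": -0.03, "rx": 0, "ry": 0, "rz": 0, "gripper": 0.045}, {"tx": 0, "ty": 0, "tz": -0.035, "rx": 0, "ry": 0, "rz": 0, "gripper": 0.045}, {"tx": 0.01, "ty": 0, "tz": -0.02, "rx": 0, "ry": 0, "rz": 0, "gripper": 0.045}, {"tx": 0.032, "ty": 0.001, "tz": 0, "rx": 0, "ry": 0, "rz": 0, "gripper": 0.045}]}}

```text
time_s: 9.83
eef_pos: [0.4298, 0.0638, 0.1145]
tool_rot: [179.4, 0.1, 90.1]
force: [2.1, 0.5, -0.9]
gripper_width: 0.052
gripper_force: 42.3
```

Request:
{"fn": "carry_out", "kwargs": {"plan": [{"tx": 0.035, "ty": 0.001, "tz": 0, "rx": 0, "ry": 0, "rz": 0, "gripper": 0.045}, {"tx": 0.038, "ty": 0.001, "tz": 0, "rx": 0, "ry": 0, "rz": 0, "gripper": 0.045}, {"tx": 0.038, "ty": 0.001, "tz": 0, "rx": 0, "ry": 0, "rz": 0, "gripper": 0.045}, {"tx": 0.038, "ty": 0.001, "tz": 0, "rx": 0, "ry": 0, "rz": 0, "gripper": 0.045}, {"tx": 0.038, "ty": 0.001, "tz": 0, "rx": 0, "ry": 0, "rz": 0, "gripper": 0.045}]}}

```text
time_s: 10.25
eef_pos: [0.4293, 0.2546, 0.1085]
tool_rot: [-179.9, 0.0, 90.3]
force: [0.6, -0.1, -1.5]
gripper_width: 0.0521
gripper_force: 42.3
```

Request:
{"fn": "carry_out", "kwargs": {"plan": [{"tx": 0.03, "ty": 0, "tz": 0, "rx": 0, "ry": 0, "rz": 0, "gripper": 0.045}, {"tx": 0.008, "ty": 0, "tz": 0, "rx": 0, "ry": 0, "rz": 0, "gripper": 0.045}, {"tx": 0, "ty": 0, "tz": 0, "rx": 0, "ry": 0, "rz": 0, "gripper": 0.045}, {"tx": 0, "ty": 0, "tz": 0, "rx": 0, "ry": 0, "rz": 0, "gripper": 0.045}, {"tx": 0, "ty": 0, "tz": 0, "rx": 0, "ry": 0, "rz": 0, "gripper": 0.045}]}}

```text
time_s: 10.67
eef_pos: [0.4297, 0.2896, 0.1087]
tool_rot: [-179.9, 0.1, 90.3]
force: [0.2, 0.4, -0.5]
gripper_width: 0.0523
gripper_force: 42.3
```

Request:
{"fn": "carry_out", "kwargs": {"plan": [{"tx": 0.001, "ty": 0.001, "tz": 0.012, "rx": 0, "ry": 0, "rz": 0, "gripper": 0.045}, {"tx": 0, "ty": 0, "tz": 0.022, "rx": 0, "ry": 0, "rz": 0, "gripper": 0.045}, {"tx": 0, "ty": 0, "tz": 0.012, "rx": 0, "ry": 0, "rz": 0, "gripper": 0.045}, {"tx": 0, "ty": 0, "tz": 0.003, "rx": 0, "ry": 0, "rz": 0, "gripper": 0.045}, {"tx": 0, "ty": 0, "tz": 0, "rx": 0, "ry": 0, "rz": 0, "gripper": 0.045}]}}

```text
time_s: 11.08
eef_pos: [0.4298, 0.2906, 0.0583]
tool_rot: [-179.8, 0.1, 90.3]
force: [-0.6, 0.8, -1.9]
gripper_width: 0.0523
gripper_force: 42.3
```

Request:
{"fn": "carry_out", "kwargs": {"plan": [{"tx": 0, "ty": 0, "tz": 0, "rx": 0, "ry": 0, "rz": 0, "gripper": 0.045}, {"tx": 0, "ty": 0, "tz": 0, "rx": 0, "ry": 0, "rz": 0, "gripper": 0.045}, {"tx": 0, "ty": 0, "tz": 0, "rx": 0, "ry": 0, "rz": 0, "gripper": 0.045}]}}

```text
time_s: 11.33
eef_pos: [0.4317, 0.2923, 0.0616]
tool_rot: [179.9, -0.1, 90.3]
force: [0.7, -0.8, -1.1]
gripper_width: 0.052
gripper_force: 42.3
```

Request:
{"fn": "carry_out", "kwargs": {"plan": [{"tx": -0.001, "ty": 0, "tz": 0.004, "rx": 0, "ry": 0, "rz": 0, "gripper": 0.045}, {"tx": 0, "ty": 0, "tz": 0.003, "rx": 0, "ry": 0, "rz": 0, "gripper": 0.045}, {"tx": 0, "ty": 0, "tz": 0.001, "rx": 0, "ry": 0, "rz": 0, "gripper": 0.045}, {"tx": 0, "ty": 0, "tz": 0, "rx": 0, "ry": 0, "rz": 0, "gripper": 0.045}, {"tx": 0, "ty": 0, "tz": 0, "rx": 0, "ry": 0, "rz": 0, "gripper": 0.045}]}}

```text
time_s: 11.75
eef_pos: [0.4308, 0.291, 0.0522]
tool_rot: [-180.0, -0.0, 90.3]
force: [-0.9, 0.7, -0.5]
gripper_width: 0.0521
gripper_force: 42.3
```

Request:
{"fn": "carry_out", "kwargs": {"plan": [{"tx": 0, "ty": 0, "tz": 0.0015, "rx": 0, "ry": 0, "rz": 0, "gripper": 0.045}, {"tx": 0, "ty": 0, "tz": 0, "rx": 0, "ry": 0, "rz": 0, "gripper": 0.045}, {"tx": 0, "ty": 0, "tz": 0, "rx": 0, "ry": 0, "rz": 0, "gripper": 0.045}]}}

```text
time_s: 12.0
eef_pos: [0.4309, 0.291, 0.0521]
tool_rot: [180.0, -0.0, 90.4]
force: [-3.2, -2.2, 6.1]
gripper_width: 0.0521
gripper_force: 42.9
```

Request:
{"fn": "carry_out", "kwargs": {"plan": [{"tx": 0, "ty": 0, "tz": -0.001, "rx": 0, "ry": 0, "rz": 0, "gripper": 0.085}, {"tx": 0, "ty": 0, "tz": 0, "rx": 0, "ry": 0, "rz": 0, "gripper": 0.085}, {"tx": 0, "ty": 0, "tz": 0, "rx": 0, "ry": 0, "rz": 0, "gripper": 0.085}, {"tx": 0, "ty": 0, "tz": 0, "rx": 0, "ry": 0, "rz": 0, "gripper": 0.085}, {"tx": 0, "ty": 0, "tz": -0.015, "rx": 0, "ry": 0, "rz": 0, "gripper": 0.085}]}}

```text
time_s: 12.42
eef_pos: [0.4287, 0.2898, 0.0635]
tool_rot: [-179.6, 0.2, 90.3]
force: [-0.1, 0.1, -0.5]
gripper_width: 0.0847
gripper_force: 0.0
```

Request:
{"fn": "carry_out", "kwargs": {"plan": [{"tx": 0, "ty": 0, "tz": -0.03, "rx": 0, "ry": 0, "rz": 0, "gripper": 0.085}, {"tx": 0, "ty": 0, "tz": -0.038, "rx": 0, "ry": 0, "rz": 0, "gripper": 0.085}, {"tx": -0.036, "ty": 0.001, "tz": 0, "rx": 0, "ry": 0, "rz": 0, "gripper": 0.085}, {"tx": -0.036, "ty": 0.001, "tz": 0, "rx": 0, "ry": 0, "rz": 0, "gripper": 0.085}, {"tx": -0.036, "ty": 0.001, "tz": 0, "rx": 0, "ry": 0, "rz": 0, "gripper": 0.085}]}}

```text
time_s: 12.83
eef_pos: [0.4349, 0.1824, 0.1358]
tool_rot: [179.9, -0.0, 90.5]
force: [0.6, -1.1, -0.1]
gripper_width: 0.0847
gripper_force: 0.0
```

Request:
{"fn": "carry_out", "kwargs": {"plan": [{"tx": -0.036, "ty": 0.001, "tz": 0, "rx": 0, "ry": 0, "rz": 0, "gripper": 0.085}, {"tx": -0.036, "ty": 0.001, "tz": 0, "rx": 0, "ry": 0, "rz": 0, "gripper": 0.085}, {"tx": -0.036, "ty": 0.001, "tz": 0, "rx": 0, "ry": 0, "rz": 0, "gripper": 0.085}, {"tx": -0.036, "ty": 0.001, "tz": 0, "rx": 0, "ry": 0, "rz": 0, "gripper": 0.085}, {"tx": -0.036, "ty": 0.001, "tz": 0, "rx": 0, "ry": 0, "rz": 0, "gripper": 0.085}]}}

```text
time_s: 13.25
eef_pos: [0.4403, 0.0014, 0.1348]
tool_rot: [180.0, -0.0, 90.4]
force: [0.2, 0.7, 0.6]
gripper_width: 0.085
gripper_force: 0.0
```

Request:
{"fn": "carry_out", "kwargs": {"plan": [{"tx": -0.036, "ty": 0.001, "tz": 0, "rx": 0, "ry": 0, "rz": 0, "gripper": 0.085}, {"tx": -0.036, "ty": 0.001, "tz": 0, "rx": 0, "ry": 0, "rz": 0, "gripper": 0.085}, {"tx": -0.036, "ty": 0.001, "tz": 0, "rx": 0, "ry": 0, "rz": 0, "gripper": 0.085}, {"tx": -0.036, "ty": 0.001, "tz": 0, "rx": 0, "ry": 0, "rz": 0, "gripper": 0.085}, {"tx": -0.036, "ty": 0.001, "tz": 0, "rx": 0, "ry": 0, "rz": 0, "gripper": 0.085}]}}

```text
time_s: 13.67
eef_pos: [0.4464, -0.1788, 0.1347]
tool_rot: [180.0, -0.0, 90.3]
force: [0.8, -0.2, -0.9]
gripper_width: 0.085
gripper_force: 0.0
```

```bash
python3 - <<'E'
from h import *
d=arm.get_image("top"); I=d["img"]; o=arm.get_obs(); print(np.round(o["eef_pos"],4),np.round(o["tool_rot"],2),np.round(o["joint_pos"],1))
cv2.imwrite("pics/p2.png",cv2.resize(I[195:285,150:255],None,fx=6,fy=6,interpolation=cv2.INTER_CUBIC))
E
```

```text
[ 0.4465 -0.1853  0.1348] [179.98   0.39  90.04] [-29.   -1.3  96.1  -0.3  85.  -29. ]
```

View pics/p2.png

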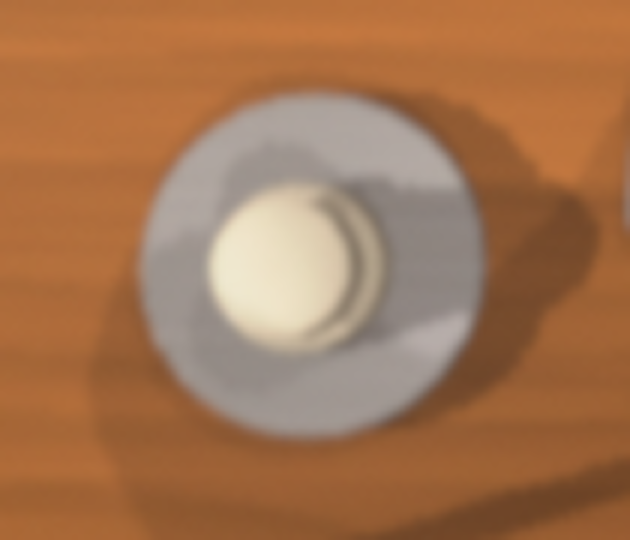

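The crop shows the dome on the disc, concentric. Its rim centre is near crop (281,268) and the disc's visible crescent on the right is from parallax. Now on to the slab.

Request:
{"fn": "carry_out", "kwargs": {"plan": [{"tx": -0.034, "ty": 0, "tz": 0, "rx": 0, "ry": 0, "rz": 0, "gripper": 0.085}, {"tx": -0.034, "ty": 0, "tz": 0, "rx": 0, "ry": 0, "rz": 0, "gripper": 0.085}, {"tx": -0.033, "ty": 0, "tz": 0, "rx": 0, "ry": 0, "rz": 0.1167, "gripper": 0.085}, {"tx": 0, "ty": 0, "tz": 0, "rx": 0, "ry": 0, "rz": 0.1167, "gripper": 0.085}, {"tx": 0, "ty": 0, "tz": 0, "rx": 0, "ry": 0, "rz": 0.1167, "gripper": 0.085}]}}

```text
time_s: 14.13
eef_pos: [0.447, -0.2797, 0.1342]
tool_rot: [-180.0, -0.0, 69.8]
force: [-0.1, 0.1, 0.9]
gripper_width: 0.0849
gripper_force: 0.0
```

Request:
{"fn": "carry_out", "kwargs": {"plan": [{"tx": 0, "ty": 0, "tz": 0, "rx": 0, "ry": 0, "rz": 0.1167, "gripper": 0.085}, {"tx": 0, "ty": 0, "tz": 0, "rx": 0, "ry": 0, "rz": 0.1167, "gripper": 0.085}, {"tx": 0, "ty": 0, "tz": 0, "rx": 0, "ry": 0, "rz": 0.1167, "gripper": 0.085}, {"tx": 0, "ty": 0, "tz": 0, "rx": 0, "ry": 0, "rz": 0.1167, "gripper": 0.085}, {"tx": 0, "ty": 0, "tz": 0, "rx": 0, "ry": 0, "rz": 0.1167, "gripper": 0.085}]}}

```text
time_s: 14.55
eef_pos: [0.4473, -0.2777, 0.1344]
tool_rot: [-180.0, -0.0, 36.5]
force: [0.3, -0.4, 1.4]
gripper_width: 0.0853
gripper_force: 0.0
```

Request:
{"fn": "carry_out", "kwargs": {"plan": [{"tx": 0, "ty": 0, "tz": 0, "rx": 0, "ry": 0, "rz": 0.1167, "gripper": 0.085}, {"tx": 0, "ty": 0, "tz": 0, "rx": 0, "ry": 0, "rz": 0.1167, "gripper": 0.085}, {"tx": 0, "ty": 0, "tz": 0, "rx": 0, "ry": 0, "rz": 0.1167, "gripper": 0.085}, {"tx": 0, "ty": 0, "tz": 0, "rx": 0, "ry": 0, "rz": 0, "gripper": 0.085}, {"tx": 0, "ty": 0, "tz": 0, "rx": 0, "ry": 0, "rz": 0, "gripper": 0.085}]}}

```text
time_s: 14.97
eef_pos: [0.4473, -0.2777, 0.1346]
tool_rot: [-180.0, 0.0, 17.0]
force: [0.6, -0.7, -0.5]
gripper_width: 0.0851
gripper_force: 0.0
```

```bash
python3 - <<'E'
from h import *
d=arm.get_image("top"); I=d["img"]; o=arm.get_obs(); p=o["eef_pos"]; print(np.round(p,4),np.round(o["tool_rot"],2))
k=blob(I,(195,239),24,lambda h:(h[...,1]>30)&(h[...,1]<100)&(h[...,2]>150)); print("dome+disc",*circ(d,k,.068))
print("dome by eye",ray(d,(196.4,239.2),.068))
R=cv2.Rodrigues(np.zeros(3))[0]
from scipy.spatial.transform import Rotation as Ro
T=Ro.from_euler("xyz",o["tool_rot"],degrees=True).as_matrix()
print("tool delta to slab",T.T@(np.array([.4467,-.2865,.03])-p))
E
```

```text
[ 0.4473 -0.2778  0.1346] [-1.7998e+02  1.0000e-02  1.6960e+01]
dome+disc [430. 292.] [70.8 55.9] 5.3 [430.9 285.   35.8]
dome by eye [0.43062485 0.29089086]
tool delta to slab [-0.00311378  0.00819922  0.10459845]
```

Request:
{"fn": "carry_out", "kwargs": {"plan": [{"tx": 0, "ty": 0, "tz": 0, "rx": 0, "ry": 0, "rz": 0.118, "gripper": 0.085}, {"tx": -0.002, "ty": 0.0085, "tz": 0.02, "rx": 0, "ry": 0, "rz": 0, "gripper": 0.085}, {"tx": 0, "ty": 0, "tz": 0.03, "rx": 0, "ry": 0, "rz": 0, "gripper": 0.085}, {"tx": 0, "ty": 0, "tz": 0.025, "rx": 0, "ry": 0, "rz": 0, "gripper": 0.085}, {"tx": 0, "ty": 0, "tz": 0, "rx": 0, "ry": 0, "rz": 0, "gripper": 0.085}]}}

```text
time_s: 15.43
eef_pos: [0.4433, -0.284, 0.0538]
tool_rot: [-179.5, 0.4, 10.1]
force: [-1.2, -0.1, -0.9]
gripper_width: 0.0852
gripper_force: 0.0
```

Request:
{"fn": "carry_out", "kwargs": {"plan": [{"tx": 0, "ty": 0, "tz": 0, "rx": 0, "ry": 0, "rz": 0, "gripper": 0.085}, {"tx": 0, "ty": 0, "tz": 0, "rx": 0, "ry": 0, "rz": 0, "gripper": 0.085}]}}

```text
time_s: 15.6
eef_pos: [0.4476, -0.2872, 0.0612]
tool_rot: [179.9, -0.1, 10.1]
force: [-0.9, -0.2, 0.1]
gripper_width: 0.0846
gripper_force: 0.0
```

Request:
{"fn": "carry_out", "kwargs": {"plan": [{"tx": -0.001, "ty": -0.001, "tz": 0.015, "rx": 0, "ry": 0, "rz": 0, "gripper": 0.085}, {"tx": 0, "ty": 0, "tz": 0.015, "rx": 0, "ry": 0, "rz": 0, "gripper": 0.085}, {"tx": 0, "ty": 0, "tz": 0.008, "rx": 0, "ry": 0, "rz": 0, "gripper": 0.085}, {"tx": 0, "ty": 0, "tz": 0.005, "rx": 0, "ry": 0, "rz": 0, "gripper": 0.085}, {"tx": 0, "ty": 0, "tz": 0.003, "rx": 0, "ry": 0, "rz": 0, "gripper": 0.085}]}}

```text
time_s: 16.02
eef_pos: [0.4462, -0.2862, 0.0145]
tool_rot: [179.9, -0.1, 10.0]
force: [-0.8, 0.7, -0.3]
gripper_width: 0.085
gripper_force: 0.0
```

Request:
{"fn": "carry_out", "kwargs": {"plan": [{"tx": 0, "ty": 0, "tz": 0.003, "rx": 0, "ry": 0, "rz": 0, "gripper": 0.085}, {"tx": 0, "ty": 0, "tz": 0.003, "rx": 0, "ry": 0, "rz": 0, "gripper": 0.085}, {"tx": 0, "ty": 0, "tz": 0, "rx": 0, "ry": 0, "rz": 0, "gripper": 0.085}, {"tx": 0, "ty": 0, "tz": 0, "rx": 0, "ry": 0, "rz": 0, "gripper": 0.085}, {"tx": 0, "ty": 0, "tz": 0, "rx": 0, "ry": 0, "rz": 0, "gripper": 0.085}]}}

```text
time_s: 16.43
eef_pos: [0.4459, -0.2861, 0.0082]
tool_rot: [180.0, -0.0, 10.0]
force: [-0.5, 0.9, 0.4]
gripper_width: 0.085
gripper_force: 0.0
```

Request:
{"fn": "carry_out", "kwargs": {"plan": [{"tx": 0.001, "ty": 0, "tz": 0.002, "rx": 0, "ry": 0, "rz": 0, "gripper": 0.085}, {"tx": 0, "ty": 0, "tz": 0, "rx": 0, "ry": 0, "rz": 0, "gripper": 0.085}, {"tx": 0, "ty": 0, "tz": 0, "rx": 0, "ry": 0, "rz": 0, "gripper": 0.045}, {"tx": 0, "ty": 0, "tz": 0, "rx": 0, "ry": 0, "rz": 0, "gripper": 0.045}, {"tx": 0, "ty": 0, "tz": 0, "rx": 0, "ry": 0, "rz": 0, "gripper": 0.045}]}}

```text
time_s: 16.85
eef_pos: [0.447, -0.286, 0.0063]
tool_rot: [180.0, -0.0, 10.0]
force: [-0.2, -0.1, -1.4]
gripper_width: 0.055
gripper_force: 43.5
```

Request:
{"fn": "carry_out", "kwargs": {"plan": [{"tx": 0, "ty": 0, "tz": 0, "rx": 0, "ry": 0, "rz": 0, "gripper": 0.045}, {"tx": 0, "ty": 0, "tz": 0, "rx": 0, "ry": 0, "rz": 0, "gripper": 0.045}, {"tx": 0, "ty": 0, "tz": 0, "rx": 0, "ry": 0, "rz": 0, "gripper": 0.045}, {"tx": 0, "ty": 0, "tz": 0, "rx": 0, "ry": 0, "rz": 0, "gripper": 0.045}, {"tx": 0, "ty": 0, "tz": 0, "rx": 0, "ry": 0, "rz": 0, "gripper": 0.045}]}}

```text
time_s: 17.27
eef_pos: [0.4469, -0.286, 0.0062]
tool_rot: [180.0, -0.0, 10.0]
force: [0.3, -0.5, 2.1]
gripper_width: 0.0548
gripper_force: 43.9
```

Request:
{"fn": "carry_out", "kwargs": {"plan": [{"tx": 0, "ty": 0, "tz": -0.01, "rx": 0, "ry": 0, "rz": 0, "gripper": 0.045}, {"tx": 0, "ty": 0, "tz": -0.025, "rx": 0, "ry": 0, "rz": 0, "gripper": 0.045}, {"tx": 0, "ty": 0, "tz": -0.035, "rx": 0, "ry": 0, "rz": 0, "gripper": 0.045}, {"tx": 0, "ty": 0, "tz": -0.035, "rx": 0, "ry": 0, "rz": 0, "gripper": 0.045}, {"tx": 0, "ty": -0.01, "tz": -0.025, "rx": 0, "ry": 0, "rz": 0, "gripper": 0.045}]}}

```text
time_s: 17.68
eef_pos: [0.4453, -0.2772, 0.1388]
tool_rot: [179.8, -0.1, 10.0]
force: [1.1, -0.3, -0.6]
gripper_width: 0.0547
gripper_force: 43.5
```

Request:
{"fn": "carry_out", "kwargs": {"plan": [{"tx": 0.003, "ty": -0.021, "tz": 0, "rx": 0, "ry": 0, "rz": 0, "gripper": 0.045}, {"tx": 0.0053, "ty": -0.034, "tz": 0, "rx": 0, "ry": 0, "rz": 0, "gripper": 0.045}, {"tx": 0.0053, "ty": -0.036, "tz": 0, "rx": 0, "ry": 0, "rz": 0, "gripper": 0.045}, {"tx": 0.0053, "ty": -0.036, "tz": 0, "rx": 0, "ry": 0, "rz": 0, "gripper": 0.045}, {"tx": 0.0053, "ty": -0.036, "tz": 0, "rx": 0, "ry": 0, "rz": 0, "gripper": 0.045}]}}

```text
time_s: 18.1
eef_pos: [0.4392, -0.1094, 0.1355]
tool_rot: [-179.9, 0.1, 10.0]
force: [0.5, 1.1, -1.5]
gripper_width: 0.0549
gripper_force: 43.5
```

Request:
{"fn": "carry_out", "kwargs": {"plan": [{"tx": 0.0053, "ty": -0.036, "tz": 0, "rx": 0, "ry": 0, "rz": 0, "gripper": 0.045}, {"tx": 0.0053, "ty": -0.036, "tz": 0, "rx": 0, "ry": 0, "rz": 0, "gripper": 0.045}, {"tx": 0.0053, "ty": -0.036, "tz": 0, "rx": 0, "ry": 0, "rz": 0, "gripper": 0.045}, {"tx": 0.0053, "ty": -0.036, "tz": 0, "rx": 0, "ry": 0, "rz": 0, "gripper": 0.045}, {"tx": 0.0053, "ty": -0.036, "tz": 0, "rx": 0, "ry": 0, "rz": 0, "gripper": 0.045}]}}

```text
time_s: 18.52
eef_pos: [0.4339, 0.0725, 0.1357]
tool_rot: [-180.0, 0.1, 10.0]
force: [1.2, -0.4, -0.9]
gripper_width: 0.0547
gripper_force: 43.5
```

Request:
{"fn": "carry_out", "kwargs": {"plan": [{"tx": 0.0053, "ty": -0.036, "tz": 0, "rx": 0, "ry": 0, "rz": 0, "gripper": 0.045}, {"tx": 0.0053, "ty": -0.036, "tz": 0, "rx": 0, "ry": 0, "rz": 0, "gripper": 0.045}, {"tx": 0.0053, "ty": -0.034, "tz": 0, "rx": 0, "ry": 0, "rz": 0, "gripper": 0.045}, {"tx": 0, "ty": 0, "tz": 0, "rx": 0, "ry": 0, "rz": 0, "gripper": 0.045}, {"tx": 0, "ty": 0, "tz": 0, "rx": 0, "ry": 0, "rz": 0, "gripper": 0.045}]}}

```text
time_s: 18.93
eef_pos: [0.4312, 0.1793, 0.1354]
tool_rot: [180.0, 0.1, 10.3]
force: [-0.7, -1.0, -2.1]
gripper_width: 0.0547
gripper_force: 43.5
```

Request:
{"fn": "carry_out", "kwargs": {"plan": [{"tx": 0.005, "ty": -0.03, "tz": 0, "rx": 0, "ry": 0, "rz": 0, "gripper": 0.045}, {"tx": 0.005, "ty": -0.035, "tz": 0, "rx": 0, "ry": 0, "rz": 0, "gripper": 0.045}, {"tx": 0.005, "ty": -0.03, "tz": 0, "rx": 0, "ry": 0, "rz": 0, "gripper": 0.045}, {"tx": 0.004, "ty": -0.015, "tz": 0, "rx": 0, "ry": 0, "rz": 0, "gripper": 0.045}, {"tx": 0, "ty": 0, "tz": 0, "rx": 0, "ry": 0, "rz": 0, "gripper": 0.045}]}}

```text
time_s: 19.35
eef_pos: [0.4318, 0.2909, 0.1355]
tool_rot: [-180.0, 0.0, 10.1]
force: [0.3, 0.5, -2.5]
gripper_width: 0.0545
gripper_force: 43.6
```

Request:
{"fn": "carry_out", "kwargs": {"plan": [{"tx": 0, "ty": 0, "tz": 0, "rx": 0, "ry": 0, "rz": 0, "gripper": 0.045}, {"tx": 0, "ty": 0, "tz": 0, "rx": 0, "ry": 0, "rz": 0, "gripper": 0.045}, {"tx": 0, "ty": 0, "tz": 0, "rx": 0, "ry": 0, "rz": 0, "gripper": 0.045}, {"tx": 0, "ty": 0, "tz": 0, "rx": 0, "ry": 0, "rz": 0, "gripper": 0.045}]}}

```text
time_s: 19.68
eef_pos: [0.432, 0.2881, 0.1358]
tool_rot: [180.0, 0.0, 9.9]
force: [0.3, -0.2, -1.6]
gripper_width: 0.0549
gripper_force: 43.6
```

```bash
python3 - <<'E'
from h import *
s=arm.get_image("scene"); t=arm.get_image("top"); o=arm.get_obs(); print(np.round(o["eef_pos"],4),np.round(o["tool_rot"],2),np.round(o["joint_pos"],1))
a=cv2.resize(s["img"][100:200,330:450],None,fx=4,fy=4,interpolation=cv2.INTER_CUBIC)
b=cv2.resize(t["img"][190:290,160:240],None,fx=4,fy=4,interpolation=cv2.INTER_CUBIC)
cv2.imwrite("pics/s1.png",np.hstack([a,b]))
E
```

```text
[0.432  0.2886 0.136 ] [ 1.80e+02 -1.00e-02  9.95e+00] [ 27.5   3.3  91.2  -0.   85.4 107.5]
```

View pics/s1.png

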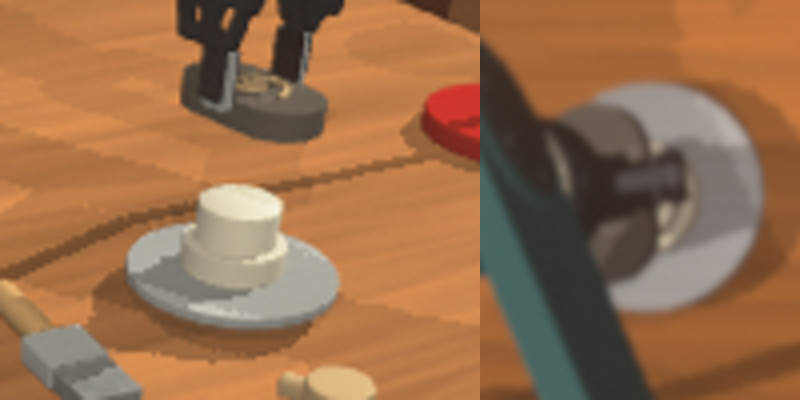

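The crop shows the slab level in the fingers, fossil up, above the stack. In the top view its ends are at crop rows of about 103 and 282. I check its long-axis centring.

```bash
python3 - <<'E'
from h import *
d=arm.get_image("top"); I=d["img"]; o=arm.get_obs(); p=o["eef_pos"]
for v in (215.4,260.1): print(ray(d,(195,v),.147))
for u in (192,196,200):  # V profile at slab ends
    print(u,I[208:224,u].max(1).tolist(),I[252:268,u].max(1).tolist())
print(np.round(p,4))
E
```

```text
[0.48243585 0.27644608]
[0.38559043 0.27162121]
192 [163, 164, 167, 168, 165, 160, 156, 148, 130, 113, 107, 107, 107, 107, 106, 106] [91, 84, 79, 78, 77, 76, 76, 77, 91, 112, 123, 118, 102, 84, 68, 57]
196 [163, 163, 162, 161, 158, 157, 158, 157, 148, 129, 109, 101, 103, 105, 106, 107] [77, 77, 76, 76, 76, 76, 80, 98, 127, 149, 158, 161, 162, 162, 156, 147]
200 [163, 162, 159, 157, 158, 157, 158, 158, 158, 157, 156, 149, 137, 120, 103, 92] [76, 76, 75, 75, 86, 111, 135, 153, 160, 161, 161, 163, 163, 163, 158, 149]
[0.4319 0.2888 0.1359]
```

Request:
{"fn": "carry_out", "kwargs": {"plan": [{"tx": -0.002, "ty": -0.0025, "tz": 0.008, "rx": 0, "ry": 0, "rz": 0, "gripper": 0.045}, {"tx": 0, "ty": 0, "tz": 0.012, "rx": 0, "ry": 0, "rz": 0, "gripper": 0.045}, {"tx": 0, "ty": 0, "tz": 0.012, "rx": 0, "ry": 0, "rz": 0, "gripper": 0.045}, {"tx": 0, "ty": 0, "tz": 0.008, "rx": 0, "ry": 0, "rz": 0, "gripper": 0.045}, {"tx": 0, "ty": 0, "tz": 0.004, "rx": 0, "ry": 0, "rz": 0, "gripper": 0.045}]}}

```text
time_s: 20.25
eef_pos: [0.4279, 0.2909, 0.0888]
tool_rot: [179.9, 0.3, 10.0]
force: [-0.4, -0.3, -1.2]
gripper_width: 0.0548
gripper_force: 43.6
```

Request:
{"fn": "carry_out", "kwargs": {"plan": [{"tx": 0, "ty": 0, "tz": 0.002, "rx": 0, "ry": 0, "rz": 0, "gripper": 0.045}, {"tx": 0, "ty": 0, "tz": 0, "rx": 0, "ry": 0, "rz": 0, "gripper": 0.045}, {"tx": 0, "ty": 0, "tz": 0, "rx": 0, "ry": 0, "rz": 0, "gripper": 0.045}, {"tx": 0, "ty": 0, "tz": 0, "rx": 0, "ry": 0, "rz": 0, "gripper": 0.045}]}}

```text
time_s: 20.58
eef_pos: [0.4299, 0.2919, 0.0905]
tool_rot: [-180.0, -0.1, 10.0]
force: [-0.1, -0.5, -1.6]
gripper_width: 0.0546
gripper_force: 43.6
```

Request:
{"fn": "carry_out", "kwargs": {"plan": [{"tx": -0.0005, "ty": 0.001, "tz": 0.003, "rx": 0, "ry": 0, "rz": 0, "gripper": 0.045}, {"tx": 0, "ty": 0, "tz": 0.003, "rx": 0, "ry": 0, "rz": 0, "gripper": 0.045}, {"tx": 0, "ty": 0, "tz": 0.002, "rx": 0, "ry": 0, "rz": 0, "gripper": 0.045}, {"tx": 0, "ty": 0, "tz": 0.001, "rx": 0, "ry": 0, "rz": 0, "gripper": 0.045}, {"tx": 0, "ty": 0, "tz": 0, "rx": 0, "ry": 0, "rz": 0, "gripper": 0.045}]}}

```text
time_s: 21.0
eef_pos: [0.4288, 0.2904, 0.0803]
tool_rot: [180.0, 0.0, 10.0]
force: [-0.0, 0.3, -1.8]
gripper_width: 0.0546
gripper_force: 43.6
```

Request:
{"fn": "carry_out", "kwargs": {"plan": [{"tx": 0, "ty": 0, "tz": 0, "rx": 0, "ry": 0, "rz": 0, "gripper": 0.045}, {"tx": 0, "ty": 0, "tz": 0, "rx": 0, "ry": 0, "rz": 0, "gripper": 0.045}, {"tx": 0, "ty": 0, "tz": 0, "rx": 0, "ry": 0, "rz": 0, "gripper": 0.045}]}}

```text
time_s: 21.25
eef_pos: [0.4292, 0.2906, 0.081]
tool_rot: [-180.0, -0.0, 10.0]
force: [-0.5, 0.1, -1.4]
gripper_width: 0.0545
gripper_force: 43.6
```

Request:
{"fn": "carry_out", "kwargs": {"plan": [{"tx": 0, "ty": 0, "tz": 0.001, "rx": 0, "ry": 0, "rz": 0, "gripper": 0.045}, {"tx": 0, "ty": 0, "tz": 0, "rx": 0, "ry": 0, "rz": 0, "gripper": 0.045}, {"tx": 0, "ty": 0, "tz": 0, "rx": 0, "ry": 0, "rz": 0, "gripper": 0.045}, {"tx": 0, "ty": 0, "tz": 0, "rx": 0, "ry": 0, "rz": 0, "gripper": 0.045}]}}

```text
time_s: 21.58
eef_pos: [0.4291, 0.2906, 0.0799]
tool_rot: [-180.0, -0.0, 10.0]
force: [0.8, 0.0, -1.9]
gripper_width: 0.0548
gripper_force: 43.7
```

Request:
{"fn": "carry_out", "kwargs": {"plan": [{"tx": 0, "ty": 0, "tz": 0.0007, "rx": 0, "ry": 0, "rz": 0, "gripper": 0.045}, {"tx": 0, "ty": 0, "tz": 0, "rx": 0, "ry": 0, "rz": 0, "gripper": 0.045}, {"tx": 0, "ty": 0, "tz": 0, "rx": 0, "ry": 0, "rz": 0, "gripper": 0.045}]}}

```text
time_s: 21.83
eef_pos: [0.4292, 0.2906, 0.0798]
tool_rot: [-180.0, -0.0, 10.0]
force: [-1.3, -1.3, 2.9]
gripper_width: 0.0545
gripper_force: 44.1
```

Request:
{"fn": "carry_out", "kwargs": {"plan": [{"tx": 0, "ty": 0, "tz": 0, "rx": 0, "ry": 0, "rz": 0, "gripper": 0.052}, {"tx": 0, "ty": 0, "tz": 0, "rx": 0, "ry": 0, "rz": 0, "gripper": 0.055}, {"tx": 0, "ty": 0, "tz": 0, "rx": 0, "ry": 0, "rz": 0, "gripper": 0.057}, {"tx": 0, "ty": 0, "tz": 0, "rx": 0, "ry": 0, "rz": 0, "gripper": 0.059}, {"tx": 0, "ty": 0, "tz": 0, "rx": 0, "ry": 0, "rz": 0, "gripper": 0.062}], "grip_force": 20}}

```text
time_s: 22.25
eef_pos: [0.4291, 0.2905, 0.0787]
tool_rot: [-180.0, 0.0, 10.0]
force: [1.1, 0.0, -0.2]
gripper_width: 0.0622
gripper_force: 0.0
```

Request:
{"fn": "carry_out", "kwargs": {"plan": [{"tx": 0, "ty": 0, "tz": 0, "rx": 0, "ry": 0, "rz": 0, "gripper": 0.066}, {"tx": 0, "ty": 0, "tz": 0, "rx": 0, "ry": 0, "rz": 0, "gripper": 0.07}, {"tx": 0, "ty": 0, "tz": 0, "rx": 0, "ry": 0, "rz": 0, "gripper": 0.075}, {"tx": 0, "ty": 0, "tz": 0, "rx": 0, "ry": 0, "rz": 0, "gripper": 0.08}, {"tx": 0, "ty": 0, "tz": 0, "rx": 0, "ry": 0, "rz": 0, "gripper": 0.082}]}}

```text
time_s: 22.67
eef_pos: [0.4291, 0.2906, 0.0791]
tool_rot: [-180.0, -0.0, 10.0]
force: [0.3, -0.2, 0.7]
gripper_width: 0.082
gripper_force: 0.0
```

```bash
python3 - <<'E'
from h import *
s=arm.get_image("scene"); o=arm.get_obs(); print(np.round(o["eef_pos"],4),o["gripper_width"],o["gripper_force"],o["force"])
cv2.imwrite("pics/s2.png",cv2.resize(s["img"][110:200,330:450],None,fx=6,fy=6,interpolation=cv2.INTER_CUBIC))
E
```

```text
[0.4291 0.2906 0.0791] 0.08172292057075958 0.0 [-0.06446075 -0.22053153  0.32944066]
```

View pics/s2.png

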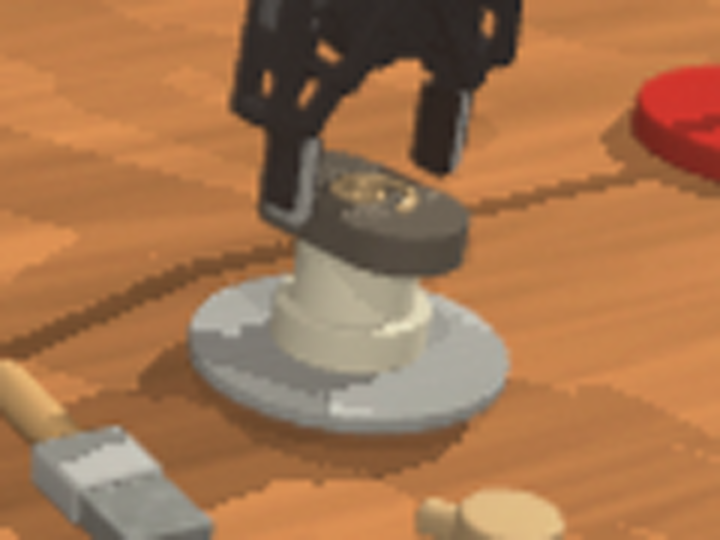

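The crop shows the slab resting on the dome with the fingers clear on both sides. I rise straight up and move aside.

Request:
{"fn": "carry_out", "kwargs": {"plan": [{"tx": 0, "ty": 0, "tz": -0.008, "rx": 0, "ry": 0, "rz": 0, "gripper": 0.085}, {"tx": 0, "ty": 0, "tz": -0.015, "rx": 0, "ry": 0, "rz": 0, "gripper": 0.085}, {"tx": 0, "ty": 0, "tz": -0.025, "rx": 0, "ry": 0, "rz": 0, "gripper": 0.085}, {"tx": 0, "ty": 0, "tz": -0.03, "rx": 0, "ry": 0, "rz": 0, "gripper": 0.085}, {"tx": 0, "ty": 0, "tz": -0.03, "rx": 0, "ry": 0, "rz": 0, "gripper": 0.085}]}}

```text
time_s: 23.13
eef_pos: [0.4286, 0.2903, 0.1884]
tool_rot: [180.0, 0.1, 10.0]
force: [-0.0, 0.9, -1.1]
gripper_width: 0.0851
gripper_force: 0.0
```

Request:
{"fn": "carry_out", "kwargs": {"plan": [{"tx": 0, "ty": 0.03, "tz": -0.02, "rx": 0, "ry": 0, "rz": 0, "gripper": 0.085}, {"tx": 0, "ty": 0.04, "tz": 0, "rx": 0, "ry": 0, "rz": 0, "gripper": 0.085}, {"tx": 0, "ty": 0.04, "tz": 0, "rx": 0, "ry": 0, "rz": 0, "gripper": 0.085}, {"tx": 0, "ty": 0.04, "tz": 0, "rx": 0, "ry": 0, "rz": 0, "gripper": 0.085}, {"tx": 0, "ty": 0.04, "tz": 0, "rx": 0, "ry": 0, "rz": 0, "gripper": 0.085}]}}

```text
time_s: 23.55
eef_pos: [0.4623, 0.1019, 0.2083]
tool_rot: [180.0, -0.1, 10.1]
force: [0.7, -1.1, 0.4]
gripper_width: 0.085
gripper_force: 0.0
```

Request:
{"fn": "carry_out", "kwargs": {"plan": [{"tx": 0, "ty": 0.04, "tz": 0, "rx": 0, "ry": 0, "rz": 0, "gripper": 0.085}, {"tx": 0, "ty": 0.03, "tz": 0, "rx": 0, "ry": 0, "rz": 0, "gripper": 0.085}, {"tx": 0, "ty": 0, "tz": 0, "rx": 0, "ry": 0, "rz": 0, "gripper": 0.085}, {"tx": 0, "ty": 0, "tz": 0, "rx": 0, "ry": 0, "rz": 0, "gripper": 0.085}, {"tx": 0, "ty": 0, "tz": 0, "rx": 0, "ry": 0, "rz": 0, "gripper": 0.085}]}}

```text
time_s: 23.97
eef_pos: [0.4744, 0.0349, 0.2076]
tool_rot: [-180.0, -0.0, 10.0]
force: [0.3, 1.0, 0.5]
gripper_width: 0.085
gripper_force: 0.0
```

```bash
python3 - <<'E'
from h import *
s=arm.get_image("scene"); t=arm.get_image("top"); o=arm.get_obs(); print(np.round(o["eef_pos"],4),np.round(o["force"],1))
I=t["img"]
k=blob(I,(195,239),30,lambda h:(h[...,2]<135)&(h[...,1]<120)); print("slab",*circ(t,k,.092))
a=cv2.resize(s["img"][120:200,340:440],None,fx=4,fy=4,interpolation=cv2.INTER_CUBIC)
b=cv2.resize(I[195:275,155:255],None,fx=4,fy=4,interpolation=cv2.INTER_CUBIC)
cv2.imwrite("pics/s3.png",np.hstack([a,b]))
E
```

```text
[0.4743 0.0357 0.2074] [ 0.4 -0.3  0.5]
slab [431. 270.] [97.6 97.5] 2.5 [432.1 264.7  61.8]
```

View pics/s3.png

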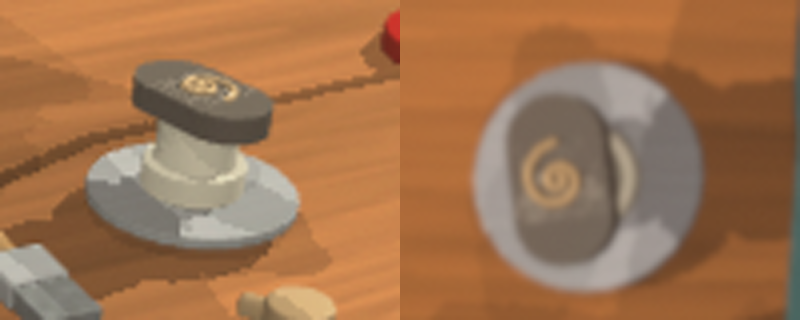

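The final view shows the slab fossil up and resting by itself on the dome. Its centre in the top view is near px (193.6,239.4), which puts it at about (0.431,0.291), within a millimetre of the dome. I hand in.

```bash
python3 -c "
from plant import arm
print(arm.job_done())"
```

```text
the job is handed in; nothing more can be done
None
```

The photo stand is built and handed in after about 24 s of robot time: disc, dome and fossil slab are stacked on the plate, with the slab about 1 mm from the dome's centre and level by eye, the disc about 3 mm off the plate's centre, and no contact seen with other things.

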